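# Set the expansion gap between two kiln batts

### The arm

A 6-joint arm with a two-finger parallel gripper is mounted at the origin on the work surface. World frame = base frame: x ahead of the robot, y to its left, z up, the work surface at z = 0. Lengths are in m, angles in rad, forces in N, time in s.
With the tool pointing down it reaches from about 0.3 to 0.75 m from the base axis. Payload 8.5 kg.
Tool frame: the origin (TCP) lies on the front face of the gripper's body, between the roots of the fingers; the fingertips stand 73 mm ahead of it and the grasp point (between the pads) lies 54 mm ahead of it; z points along the fingers, y is the line along which they close (so a half turn about z gives the same grasp; the last joint's range is limited). The gripper opens to 85 mm and grips with 20 to 120 N. Pads are 22 mm wide; open, the fingers measure 114 mm over their backs; the gripper's body (76 mm by 85 mm) begins 54 mm behind the grasp point. The pads swing forward as they close: fully open they stand 13 mm farther back than shut.
Start: joints at [-1.488, 0.381, 1.297, -0, 1.464, -0.215], TCP at [0.161, -0.526, 0.304] pointing down, gripper open.
Joint ranges: [-3.11, 3.11], [-0.89, 2.33], [0.22, 2.48], [-1.42, 4.56], [0.17, 2.85], [-2.88, 2.88]. Speed limits (rad/s): [2.39, 2.39, 3.14, 3.14, 3.14, 3.14].

### API

Orientations are given as a unit quaternion [w, x, y, z].
In Python, from station import sensors, optics, job, models gives the robot as it stands.
- The arm moves only by the shell command python3 -m handwheel 'ROWS'. ROWS is JSON, one flat list of numbers, 7 for each row, row after row: the shift along the tool's x, y, z in m, then the turn, a rotation vector about the tool's x, y, z in degrees, then the finger opening in m, from 0 to 0.0854. A call has 1 to 20 rows; each row shifts and turns the commanded pose from where the row before left it, along the tool's axes as they then stand; what a row does not reach is not made up. A row lasts 1/10 s, in which the tool goes at most 50 mm and 8.59 degrees, less where a joint would pass 70% of its speed; a pose out of reach is approached as far as the arm can. A call is refused whole if a number of a shift passes 0.05 or a number of a turn 8.59, either way. A call with a gripper value outside its range is refused whole. The fingers move at their own pace and stop on an object; the grip force is fixed at half the most. Time passes only in rows, so rows that do not move let the fingers close. It gives the time, the measured TCP pose, the force, the opening and the grip force at its end, in the units of the state.
- sensors.state(): the state, without advancing time (a new reading comes with each control period).
- optics.read_camera(name): name is "scene" or "side" or "wrist"; returns the picture (480x640x3 uint8, red, green, blue); there is no depth.
- optics.camera_params(name): a dict with "fx", "fy", "cx", "cy" (pixels), "k1" (the pictures are not rectified: a ray, as slopes to the right and down, at radius r is drawn at 1 + k1 r^2 times it, then the intrinsics apply), "xyz" and "rotation" of the camera in the world. Camera axes: x right, y down, z forward; pixel columns grow to the right and rows downward; lengths in m; the calibration is good to about 2 mm. A picture is of the moment at which its call begins: read the wrist's pose just before it. camera_params takes no time and is no camera call; for the wrist camera it gives the pose at the moment of the call.
- job.hand_in(): hands the job in; it is judged then, once.
Trained networks look in the newest picture that a camera, given by its name, has taken for a name from the list of things; names that differ only in an ending like _2 or _b are one class to them, and where a whole thing is asked for, a point or a joint stands for the part that bears it (a point fixed in the world has none). Each returns a list of dicts, best first, with "confidence" (0 to 1); they miss things now and then, are a little off and sometimes report something else, mostly with a low value. They report only what shows in the picture. A call takes as long as a camera call. They do not tell look-alikes from the thing itself.
- models.regions_of(name, camera): "region" (480x640 bool, what is visible of it) and "pixel" ([column, row] in pixels, amid what is visible of it).
The state is a dict: "time_s": time; "joint_positions": joint angles; "joint_velocities": joint speeds; "effort": joint torques, N m; "eef_pos": TCP position; "eef_rot": TCP orientation; "contact_force": force on the tool from outside, world axes, zero at the start; "ft_torque": the same for the moment, N m; "finger_gap": finger opening in m; "grip_force": force on a finger pad.
Only numpy, scipy, OpenCV 4.12 (cv2) and the standard library are available. Lean on these libraries where they do the work, as an engineer would, in place of code of your own. Each camera call takes 0.05 s, during which the arm holds its last target. There are 200 camera calls.

### The job

Set the expansion gap on the kiln hearth: take the thicker of the two hand gauges from its wooden block and put its blade down into the gap between the two batts, about midway along, until its flange sits flat on them. Then, without lifting it, push the loose batt over so that the gap closes squarely on the blade, tight along its whole width. Leave the gauge standing in the gap as the spacer, and leave the other gauge, the ware and the brush where they are.

Things in the scene. Friction and masses are not known exactly. Their poses are not given: they have to be found in the camera images.
- hearth: Kiln hearth, fixed: low brick-paved plinth in a steel tray, 280 x 430 mm, paving 60 mm above the bench. Origin at the centre of its underside on the bench; z up. The set batt, a pale ceramic slab 180 (x) x 150 (y) x 20 mm, is bedded on it and does not move: it covers x -90..90, y -185..-35 mm of this frame, its top 80 mm above the bench. Its straight edge at y = -35 mm runs along this x axis and is one side of the gap; the loose batt lies on its +y side.
- set_edge (a point): Middle of the top of the set batt's edge that faces the gap (hearth frame 0, -35, 80 mm); axes as the hearth's.
- batt: Loose batt: pale ceramic slab 180 (x) x 150 (y) x 20 mm, about 1 kg, flat on the paving beside the set batt, up to 2 degrees out of square. Origin at the centre of its underside. Its edge at its y = -75 mm is the other side of the gap, at first 15 to 19 mm wide midway along; push on the edge at y = +75 mm, with 50 mm of free paving beyond. It slides with 4 to 12 N of friction.
- edge_near (a point): End of the loose batt's gap edge, on its top: batt frame -90, -75, 20 mm.
- edge_far (a point): Other end of the loose batt's gap edge, on its top: batt frame +90, -75, 20 mm. If the batt bears on one end of the blade only, a push of up to about 18 N at the middle of its back edge, or less near the end that is still open, swings it square.
- gauge_thick: The thicker hand gauge, about 0.4 kg, standing upright: a flat steel blade 120 mm long (x) x 10 mm thick (y) x 16 mm deep, under a steel flange 120 x 50 x 4 mm, with a wooden grip 70 x 24 mm and 40 mm tall on top. Origin at the middle of the blade's lower edge; flange underside at z = 16 mm, grip from z = 20 to 60 mm. The lowest 3 mm of the blade is narrower (7 mm). With its flange on the batts its origin is 64 mm above the bench and the blade clears the paving.
- gauge_thin: The thinner hand gauge, same build: blade 6 mm thick, flange 120 x 36 mm, grip 70 x 14 mm. Stays in the block.
- rest: Wooden block 160 (x) x 200 (y) x 36 mm, fixed on the bench, with two slots 131 mm long (x), 14 mm wide and 22 mm deep centred at y = -50 and +50 mm; a gauge stands in each, flange on the block's top, in either order. Origin at the centre of its underside.
- plug_a: Dried clay plug standing on its collar on the set batt: collar 44 mm across and 34 mm high, shank 32 mm across, 86 mm tall in all. Origin at the centre of its underside.
- plug_b: A second such plug on the set batt.
- brush: Hand brush lying on the bench beyond the wooden block.
Things that resemble listed ones, but are neither listed nor needed, are in the scene too. What is meant by the batt is not orange or turquoise, and is the larger of those in its own colour.

How it is judged:
By the outcome, as a careful person would: the job done as asked, in the order asked, and still so for the second after the job is handed in, with the robot touching nothing.
It also fails if it takes over 70 s, if anything falls off the work surface, if the arm or the gripper's body presses on something with over 40 N, if the wrist force passes 120 N, or if a joint passes its speed limit or range.

## Working session

There is one attempt and no reset: what is moved stays moved. The work goes in short steps, Python scripts to look and compute and a shell command to move; the robot and the scene stay as the last step left them, time stands still between calls to the robot, and variables do not carry over. Pictures are saved under pics/ and viewed, at most 10 in all, crops included, and the job is handed in when it is done.

```bash
mkdir -p pics; ls
python3 - <<'E'
from station import sensors, optics, models
import cv2, numpy as np
s=sensors.state(); print({k:np.round(v,3).tolist() for k,v in s.items()})
ims=[]
for c in ["scene","side"]:
    im=optics.read_camera(c); cv2.imwrite(f"pics/{c}0.png",im[:,:,::-1]); 
    p=optics.camera_params(c); print(c,{k:np.round(v,4).tolist() for k,v in p.items()})
    for n in ["batt","gauge_thick","gauge_thin","rest","plug_a","hearth"]:
        for r in models.regions_of(n,c): print(c,n,round(r["confidence"],2),np.round(r["pixel"]),r["region"].sum())
E
```

```text
pics
{'time_s': 0.0, 'joint_positions': [-1.488, 0.381, 1.298, 0.0, 1.464, -0.215], 'joint_velocities': [0.0, 0.002, -0.003, -0.0, -0.001, -0.001], 'effort': [-0.001, -44.848, -23.128, -0.0, 0.005, 0.0], 'eef_pos': [0.161, -0.526, 0.303], 'eef_rot': [-0.001, 0.989, 0.148, 0.0], 'contact_force': [-1.181, -1.134, -0.259], 'ft_torque': [-0.027, 0.01, 0.015], 'grip_force': 0.0, 'finger_gap': 0.085}
scene {'fx': 616.5765, 'fy': 616.5765, 'cx': 312.7876, 'cy': 241.0905, 'k1': -0.2015, 'xyz': [1.6153, -0.0077, 1.2355], 'rotation': [-0.2839, 0.6911, 0.6164, -0.2484]}
scene batt 0.81 [350. 260.] 3372
scene batt 0.76 [484. 257.] 2979
scene batt 0.65 [352. 199.] 1031
scene batt 0.56 [424. 206.] 1257
scene gauge_thick 0.91 [131. 262.] 652
scene gauge_thin 0.69 [162. 257.] 518
scene gauge_thin 0.56 [318. 290.] 11515
scene rest 0.74 [150. 268.] 2699
scene plug_a 0.61 [278. 284.] 518
scene plug_a 0.58 [272. 247.] 481
scene plug_a 0.57 [128. 261.] 638
scene hearth 0.75 [317. 290.] 11314
side {'fx': 514.7406, 'fy': 514.7406, 'cx': 324.5568, 'cy': 237.7324, 'k1': -0.0607, 'xyz': [0.3611, 0.933, 0.9271], 'rotation': [0.0311, -0.057, 0.9235, -0.378]}
side batt 0.93 [414. 330.] 2432
side batt 0.79 [386. 417.] 4163
side batt 0.69 [258. 452.] 6002
side gauge_thick 0.88 [350. 134.] 578
side gauge_thick 0.48 [304. 203.] 531
side gauge_thin 0.91 [346. 154.] 558
side rest 0.79 [348. 163.] 1388
side plug_a 0.77 [258. 198.] 547
side plug_a 0.72 [305. 202.] 552
side hearth 0.73 [277. 308.] 14335
```

View pics/scene0.png

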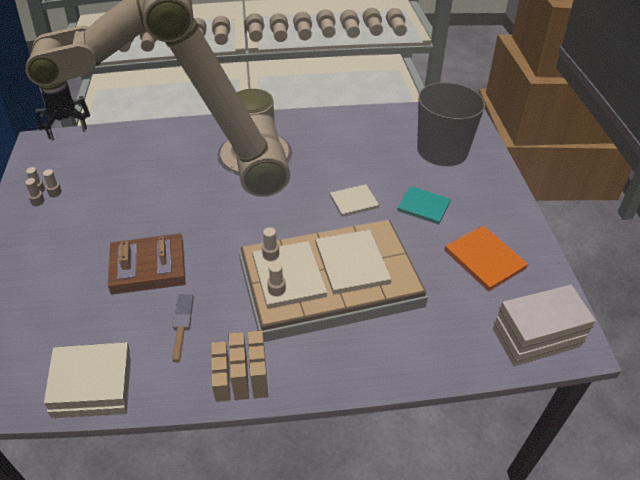

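View pics/side0.png

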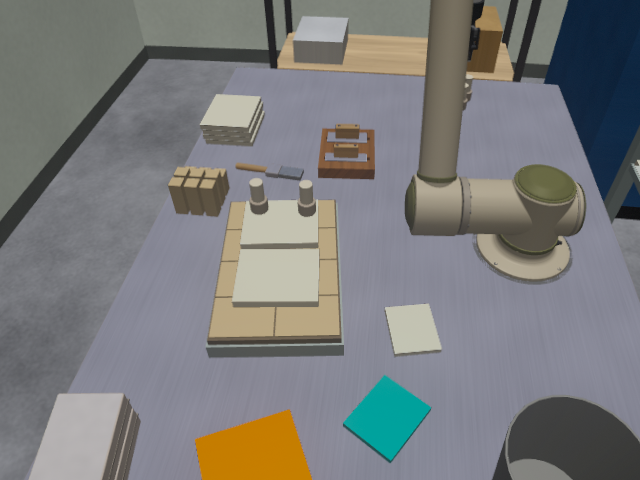

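The scene camera shows two gauges in the block, at (127,258) and (163,255); the side camera shows the same two at (347,132) and (346,152). The left one in the scene view looks wider, and I'll confirm that in a crop. The pale loose batt is the large slab at scene (352,260) on the hearth. The small pale slab at (354,199) and the orange and turquoise ones are look-alikes.

```bash
cat > h.py <<'E'
import numpy as np, cv2
from scipy.spatial.transform import Rotation as R
from station import sensors, optics, models
def rot(q): return R.from_quat([q[1],q[2],q[3],q[0]]).as_matrix()
def ray(p,uv):
    d=np.array([(uv[0]-p['cx'])/p['fx'],(uv[1]-p['cy'])/p['fy']]); u=d.copy()
    for _ in range(20): u=d/(1+p['k1']*(u@u))
    return rot(p['rotation'])@np.array([u[0],u[1],1])
def at_z(p,uv,z):
    r=ray(p,uv); o=np.array(p['xyz']); return o+r*(z-o[2])/r[2]
def proj(p,X):
    c=(np.atleast_2d(X)-np.array(p['xyz']))@rot(p['rotation']); u=c[:,:2]/c[:,2:]
    u=u*(1+p['k1']*(u**2).sum(1,keepdims=True))
    return u*p['fx']+[p['cx'],p['cy']]
E
python3 - <<'E'
from h import *
a=cv2.imread("pics/scene0.png"); b=cv2.imread("pics/side0.png")
A=cv2.resize(a[225:300,100:200],(600,450),interpolation=cv2.INTER_CUBIC)
B=cv2.resize(b[115:190,312:387],(0,0),fx=2.6,fy=6)[:450]
cv2.imwrite("pics/c1.png",np.hstack([A,B[:, :200]]))
for cam,pts in dict(scene=dict(gL=(127,262,.052),gR=(163,258,.052),block=(148,262,.036),batt=(353,260,.08),setb=(289,273,.08),A=(316,233,.08),B=(384,232,.08),C=(333,289,.08)),
  side=dict(gL=(347,137,.045),gR=(346,156,.045),block=(348,152,.036),batt=(278,276,.08),setb=(280,223,.08),A=(318,250,.08),B=(317,303,.08),C=(240,250,.08))).items():
    p=optics.camera_params(cam)
    for k,v in pts.items(): print(cam,k,np.round(at_z(p,v[:2],v[2]),3))
E
```

```text
scene gL [ 0.491 -0.361  0.052]
scene gR [ 0.486 -0.265  0.052]
scene block [ 0.482 -0.309  0.036]
scene batt [0.573 0.226 0.08 ]
scene setb [0.599 0.06  0.08 ]
scene A [0.466 0.144 0.08 ]
scene B [0.482 0.324 0.08 ]
scene C [0.663 0.162 0.08 ]
side gL [ 0.473 -0.354  0.045]
side gR [ 0.467 -0.259  0.045]
side block [ 0.464 -0.291  0.036]
side batt [0.566 0.233 0.08 ]
side setb [0.593 0.07  0.08 ]
side A [0.49  0.147 0.08 ]
side B [0.472 0.295 0.08 ]
side C [0.666 0.168 0.08 ]
```

View pics/c1.png

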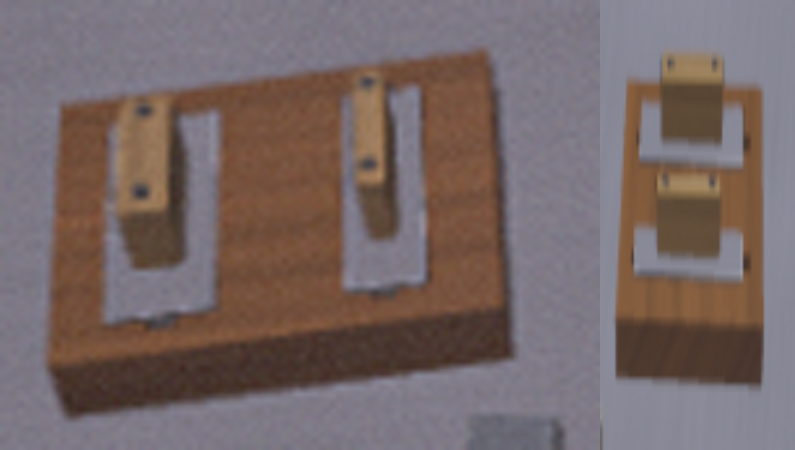

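The left gauge in the scene view has the wider flange and the wider grip (crop 120-170, against about 30 px for the right one), so it is the thick gauge. It's at scene (127,258), about x 0.475, y -0.36.

Run:
```python
from h import *
p=optics.camera_params("scene")
f=lambda x,y,z:at_z(p,(100+(x-.5)/6,225+(y-.5)/6),z)
P={k:f(*v) for k,v in dict(f1=(218,112,.04),f2=(217,305,.04),f3=(105,320,.04),b1=(62,103,.036),b2=(487,50,.036),b3=(503,308,.036),b4=(50,365,.036),t1=(144,110,.08),t2=(141,191,.08),tc=(146,152,.08)).items()}
for k,v in P.items(): print(k,np.round(v,4))
an=lambda a,b:np.degrees(np.arctan2(*(P[b]-P[a])[1::-1]))
print("yaw", an('f1','f2'),an('b2','b3'),an('b1','b4'),an('b1','b2')-90,an('t1','t2'))
s=sensors.state(); T=rot(s['eef_rot']); w=optics.camera_params("wrist")
print("toolR",np.round(T,3)); print("cam in tool",np.round(T.T@(np.array(w['xyz'])-s['eef_pos']),4), np.round(T.T@rot(w['rotation']),3), w['fx'])
d=np.array([.475,-.355,.26])-s['eef_pos']; print("tool shift",np.round(T.T@d,4))
```

```text
f1 [ 0.4127 -0.3454  0.04  ]
f2 [ 0.5311 -0.3362  0.04  ]
f3 [ 0.5348 -0.3855  0.04  ]
b1 [ 0.3946 -0.4212  0.036 ]
b2 [ 0.3821 -0.2228  0.036 ]
b3 [ 0.5424 -0.2108  0.036 ]
b4 [ 0.5549 -0.4088  0.036 ]
t1 [ 0.4479 -0.3679  0.08  ]
t2 [ 0.4975 -0.3644  0.08  ]
tc [ 0.4741 -0.3644  0.08  ]
yaw 4.43208497546889 4.270865670319433 4.401307794166919 3.600293813185033 4.002532837112261
toolR [[ 0.956  0.293  0.   ]
 [ 0.293 -0.956  0.   ]
 [ 0.    -0.    -1.   ]]
cam in tool [ 0.0695  0.0005 -0.0691] [[-0.001 -0.961 -0.278]
 [ 1.    -0.001  0.001]
 [-0.001 -0.278  0.961]] 345.65878922556675
tool shift [ 0.3499 -0.0712  0.0439]
```

```bash
python3 -m handwheel '[0.02,-0.004,0.003,0,0,0,0.0854, 0.035,-0.006,0.005,0,0,0,0.0854, 0.035,-0.006,0.005,0,0,0,0.0854, 0.035,-0.006,0.005,0,0,0,0.0854, 0.035,-0.006,0.005,0,0,0,0.0854, 0.035,-0.006,0.005,0,0,0,0.0854, 0.035,-0.006,0.005,0,0,0,0.0854, 0.035,-0.006,0.005,0,0,0,0.0854, 0.035,-0.006,0.004,0,0,0,0.0854, 0.03,-0.006,0.002,0,0,0,0.0854, 0.016,-0.004,0,0,0,0,0.0854, 0,0,0,0,0,4.3,0.0854, 0,0,0,0,0,4.3,0.0854, 0,0,0,0,0,4.2,0.0854, 0,0,0,0,0,0,0.0854, 0,0,0,0,0,0,0.0854]'
cat > look.py <<'E'
from h import *
import sys
w=optics.camera_params("wrist"); im=optics.read_camera("wrist"); cv2.imwrite(f"pics/{sys.argv[1]}.png",im[:,:,::-1])
import json; json.dump({k:np.array(v).tolist() for k,v in w.items()},open(f"pics/{sys.argv[1]}.json","w"))
E
python3 look.py w1
```

```text
time_s: 2.3
eef_pos: [0.4737, -0.3653, 0.2601]
eef_rot: [0.0, 0.999, 0.038, 0.0]
contact_force: [-1.2, -0.1, -0.0]
finger_gap: 0.0853
grip_force: 0.0
```

View pics/w1.png

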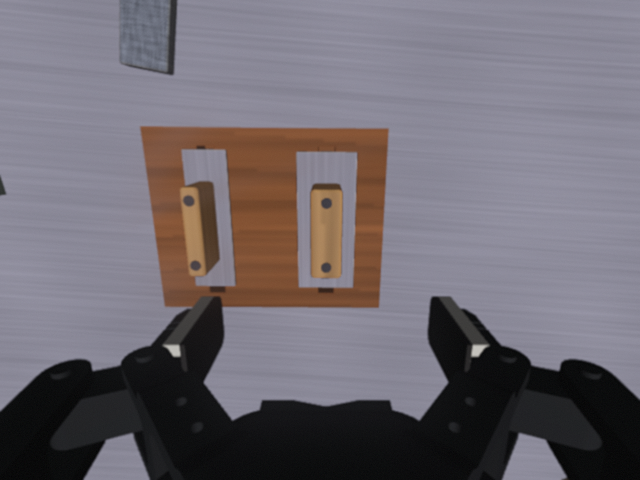

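The wrist picture shows the thick gauge at (326,230), with grip dots at (326,203) and (326,268), and the thin gauge at (200,230). I'll turn these into positions.

Run:
```python
from h import *
import json; w=json.load(open("pics/w1.json"))
for z,pts in ((.08,[(326,203),(326,268)]),(.04,[(297,152),(357,152),(353,288),(299,287)])):
    P=np.array([at_z(w,q,z) for q in pts]); print(np.round(P,4),np.round(P.mean(0),4))
s=sensors.state();print(s['eef_pos'],np.degrees(np.arctan2(*rot(s['eef_rot'])[1::-1,0])))
```

```text
[[ 0.499  -0.3647  0.08  ]
 [ 0.4487 -0.3685  0.08  ]] [ 0.4738 -0.3666  0.08  ]
[[ 0.5317 -0.3388  0.04  ]
 [ 0.5353 -0.3873  0.04  ]
 [ 0.416  -0.3956  0.04  ]
 [ 0.4134 -0.3467  0.04  ]] [ 0.4741 -0.3671  0.04  ]
[ 0.47370864 -0.36522258  0.26002146] 4.337485360744985
```

```bash
python3 -m handwheel '[0,0.0015,0.03,0,0,0,0.06, 0,0,0.035,0,0,0,0.06, 0,0,0.035,0,0,0,0.06, 0,0,0.025,0,0,0,0.06, 0,0,0.012,0,0,0,0.06, 0,0,0.005,0,0,0,0.06, 0,0,0,0,0,0,0.06, 0,0,0,0,0,0,0.01, 0,0,0,0,0,0,0.01, 0,0,0,0,0,0,0.01, 0,0,0,0,0,0,0.01, 0,0,0,0,0,0,0.01]'
```

```text
time_s: 3.55
eef_pos: [0.4743, -0.3667, 0.1191]
eef_rot: [0.001, 0.999, 0.037, 0.001]
contact_force: [-0.5, 1.6, 6.5]
finger_gap: 0.0234
grip_force: 60.5
```

```bash
python3 -m handwheel '[0,0,-0.01,0,0,0,0.01, 0,0,-0.025,0,0,0,0.01, 0,0,-0.04,0,0,0,0.01, 0,0,-0.045,0,0,0,0.01, 0,-0.01,-0.045,0,0,0,0.01, 0.001,-0.025,-0.035,0,0,0,0.01, 0.001,-0.04,-0.01,0,0,0,0.01, 0.001,-0.044,0,0,0,0,0.01, 0.001,-0.044,0,0,0,0,0.01, 0.001,-0.044,0,0,0,0,0.01, 0.001,-0.044,0,0,0,0,0.01, 0.001,-0.044,0,0,0,0,0.01, 0.001,-0.044,0,0,0,0,0.01, 0.001,-0.044,0,0,0,0,0.01, 0.001,-0.044,0,0,0,0,0.01, 0.001,-0.04,0,0,0,0,0.01, 0.001,-0.03,0,0,0,0,0.01, 0.001,-0.015,0,0,0,0,0.01, 0,-0.005,0,0,0,0,0.01, 0,0,0,0,0,0,0.01]'
python3 look.py w2; python3 -c "
from h import *
s=sensors.state();print(s['time_s'],s['contact_force'],s['eef_pos'],s['finger_gap'])"
```

```text
time_s: 5.55
eef_pos: [0.4483, 0.1502, 0.328]
eef_rot: [0.0, 0.999, 0.038, -0.0]
contact_force: [0.4, 0.4, -4.6]
finger_gap: 0.0234
grip_force: 59.5
5.6 [ 0.05101622  0.20771023 -3.37169588] [0.44849366 0.14961889 0.3279931 ] 0.02354959776176421
```

View pics/w2.png

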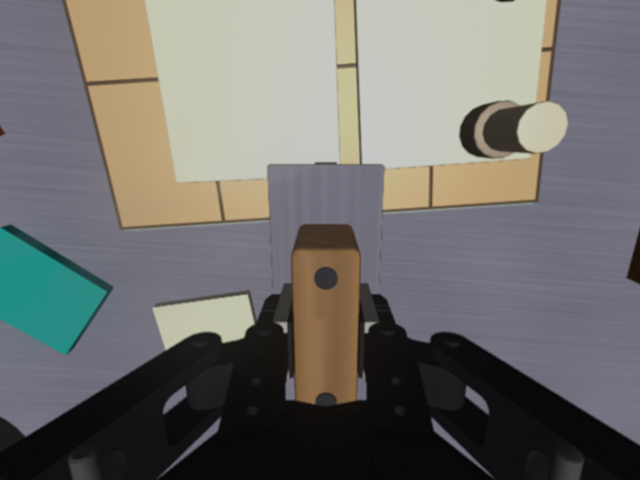

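The gap runs down columns 335-361, but its far end is out of the frame. The held gauge's flange front edge is at row 164, columns 268-384. I'll back off and rise for a full view.

```bash
python3 -m handwheel '[-0.015,0,-0.01,0,0,0,0.01, -0.025,0,-0.02,0,0,0,0.01, -0.025,0,-0.02,0,0,0,0.01, -0.015,0,-0.01,0,0,0,0.01, 0,0,0,0,0,0,0.01, 0,0,0,0,0,0,0.01]'
python3 look.py w3
```

```text
time_s: 6.2
eef_pos: [0.3691, 0.1435, 0.3878]
eef_rot: [0.0, 0.999, 0.037, 0.0]
contact_force: [0.0, -0.6, -2.9]
finger_gap: 0.0234
grip_force: 59.7
```

View pics/w3.png

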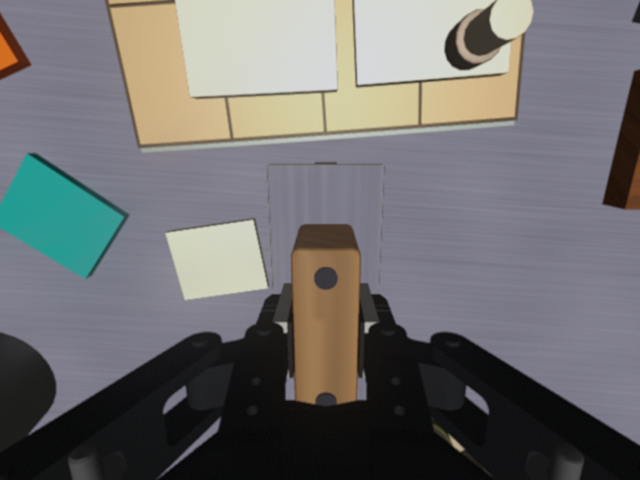

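The gap's near end is at (337-355, 88), but backing off pushed the hearth up out of the frame. I'll move forward at this height instead.

```bash
python3 -m handwheel '[0.015,0,-0.005,0,0,0,0.01, 0.025,0,-0.01,0,0,0,0.01, 0.03,0,-0.01,0,0,0,0.01, 0.015,0,-0.005,0,0,0,0.01, 0,0,0,0,0,0,0.01, 0,0,0,0,0,0,0.01]'
python3 look.py w4
python3 - <<'E'
from h import *
import json
w=json.load(open("pics/w4.json")); im=cv2.imread("pics/w4.png")
g=im.astype(float)
# print row profiles for edge finding
for r in range(4,170,12):
    row=g[r-1:r+2,300:420].mean(0)
    gr=np.diff(row[:,0]); i=np.argsort(-abs(gr))[:6]
    print(r,sorted((int(k)+300,int(gr[k])) for k in i if abs(gr[k])>8))
E
```

```text
time_s: 6.85
eef_pos: [0.4539, 0.1502, 0.4167]
eef_rot: [0.0, 0.999, 0.037, -0.001]
contact_force: [-0.4, -0.8, -2.9]
finger_gap: 0.023
grip_force: 59.6
4 [(328, -16), (329, -40), (344, -27), (345, 25), (346, 51), (347, 20)]
16 [(329, -23), (330, -20), (343, -9), (344, -30), (346, 54), (347, 33)]
28 [(329, -17), (330, -37), (345, -33), (346, 22), (347, 55), (348, 21)]
40 [(330, -28), (331, -14), (344, -9), (345, -30), (347, 54), (348, 32)]
52 [(330, -19), (331, -35), (346, -35), (347, 18), (348, 57), (349, 22)]
64 [(330, -11), (331, -29), (332, -12), (346, -25), (348, 48), (349, 34)]
76 [(331, -16), (332, -27), (347, -36), (348, 15), (349, 59), (350, 23)]
88 [(331, -12), (332, -44), (333, -29), (347, -19), (349, 48), (350, 36)]
100 [(332, -14), (333, -22), (347, -12), (348, -35), (350, 60), (351, 23)]
112 [(332, -12), (333, -32), (348, -17), (349, -23), (350, 35), (351, 41)]
124 [(333, -16), (334, -19), (348, -12), (349, -34), (351, 60), (352, 25)]
136 [(334, -35), (349, -16), (350, -29), (351, 31), (352, 51), (353, 14)]
148 [(334, -18), (335, -19), (349, -9), (350, -30), (352, 56), (353, 26)]
160 [(335, -33), (350, -15), (351, -28), (352, 26), (353, 54), (354, 17)]
```

View pics/w4.png

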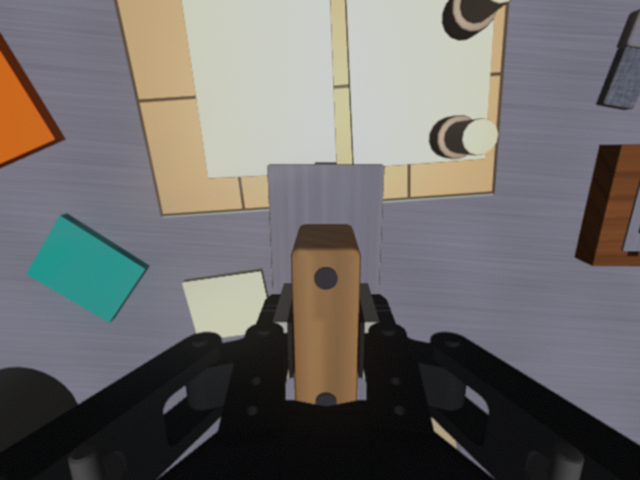

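The gap is fully visible: columns 329-346 at the top row, 335-353 at row 160, with the near batt ends at rows 163-178. The held flange is at (268-384, 164).

Run:
```python
from h import *
import json
w=json.load(open("pics/w4.json")); g=cv2.GaussianBlur(cv2.imread("pics/w4.png"),(1,5),0).astype(float)[:,:,0]
L=[];S=[];N=[];M=[]
for r in range(2,160,3):
    d=np.diff(g[r]); a=5/156*(r-4)*1.2+329.4; b=a+17.2
    def c(m,sg):
        k=np.arange(int(m)-4,int(m)+5); q=np.clip(sg*d[k],6,None)-6; return (k*q).sum()/q.sum()+.5
    L.append(at_z(w,(c(a,-1),r),.08)); S.append(at_z(w,(c(b,1),r),.08))
for col in range(392,430,4):   # set near edge
    d=np.diff(g[150:180,col]); k=np.argmin(d); N.append(at_z(w,(col,150+k+.5),.08))
for col in range(214,264,4):
    d=np.diff(g[160:192,col]); k=np.argmin(d); M.append(at_z(w,(col,160+k+.5),.08))
def fit(P,ax):
    P=np.array(P); q=np.polyfit(P[:,ax],P[:,1-ax],1); print(q,np.std(P[:,1-ax]-np.polyval(q,P[:,ax]))); return q
l=fit(L,0); s=fit(S,0); n=fit(N,1); m=fit(M,1)
def X(s,n): y=(s[0]*n[1]+s[1])/(1-s[0]*n[0]); return np.array([n[0]*y+n[1],y])
for nm,e,k in(("set",s,n),("loose",l,m)):
    c=X(e,k); th=np.arctan(e[0]); u=np.array([np.cos(th),np.sin(th)])
    print(nm,"yaw",np.degrees(th),"near corner",c,"mid",c+.09*u, "end yaw",-np.degrees(np.arctan(k[0])))
st=sensors.state(); T=rot(st['eef_rot']); p=np.array(st['eef_pos']); print("tool",p,np.degrees(np.arctan2(T[1,0],T[0,0])))
# held gauge in tool frame
for uv,h in (((268,164),.079),((384,164),.079),((326,278),.039),((325.5,400),.039)): 
    print(uv,np.round(T.T@(at_z(w,uv,p[2]-h)-p),4))
```

```text
[0.12152404 0.08030729] 0.0001361740417328597
[0.14360796 0.04854481] 7.214575297016819e-05
[-0.14731067  0.51137112] 0.0003611725787541611
[-0.12680204  0.50640233] 0.00034009027162713873
set yaw 8.172255941586558 near corner [0.49377417 0.11945471] mid [0.58286023 0.13224817] end yaw 8.380009685056256
loose yaw 6.928839115022731 near corner [0.48868876 0.13969472] mid [0.57803146 0.15055201] end yaw 7.226654336878879
tool [0.453391   0.15026739 0.41698405] 4.249495691767599
(268, 164) [ 0.0602 -0.023   0.0789]
(384, 164) [0.0602 0.0255 0.0789]
(326, 278) [0.0255 0.0011 0.0389]
(325.5, 400) [-0.0234  0.0009  0.039 ]
```

```bash
python3 -m handwheel '[0.015,0.002,0,0,0,0,0.01, 0.025,0.004,0,0,0,0,0.01, 0.03,0.0045,0,0,0,0,0.01, 0.03,0.004,0.01,0,0,0,0.01, 0.018,0.003,0.02,0,0,0,0.01, 0.0086,0.001,0.035,0,0,-2,0.01, 0,0,0.04,0,0,-1.95,0.01, 0,0,0.04,0,0,0,0.01, 0,0,0.04,0,0,0,0.01, 0,0,0.025,0,0,0,0.01, 0,0,0.012,0,0,0,0.01, 0,0,0.005,0,0,0,0.01, 0,0,0,0,0,0,0.01, 0,0,0,0,0,0,0.01]'
python3 look.py w5; python3 -c "
from h import *
s=sensors.state();T=rot(s['eef_rot']);print(s['time_s'],s['contact_force'],s['eef_pos'],s['finger_gap'],np.degrees(np.arctan2(T[1,0],T[0,0])),T[:,2])"
```

```text
time_s: 8.3
eef_pos: [0.5817, 0.1414, 0.1924]
eef_rot: [0.0, 0.997, 0.072, 0.001]
contact_force: [0.3, -0.4, -3.4]
finger_gap: 0.0233
grip_force: 59.5
8.35 [ 0.3215796  -0.6567332  -2.94205886] [0.58163194 0.14144453 0.19237444] 0.023276810595934512 8.213705010914467 [ 2.63849909e-03  1.21156663e-04 -9.99996512e-01]
```

View pics/w5.png

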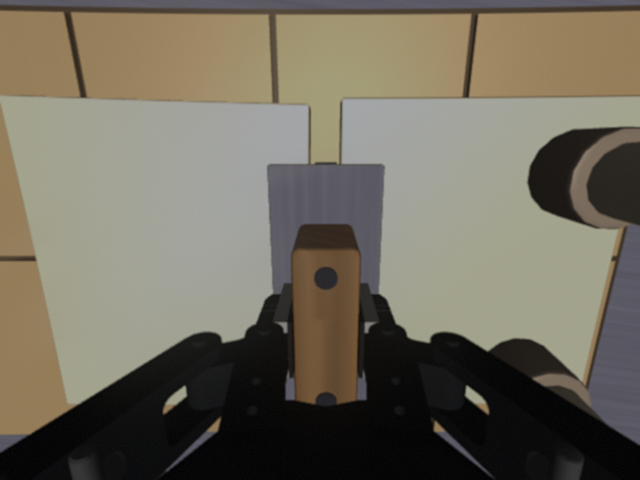

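The gap's far end shows at columns 308-341 (rows 100-163), and the blade end sits inside it at (315-337, 163). I'll check the clearances in the tool frame.

Run:
```python
from h import *
import json
w=json.load(open("pics/w5.json")); g=cv2.imread("pics/w5.png").astype(float)[:,:,0]
st=sensors.state(); T=rot(st['eef_rot']); p=np.array(st['eef_pos'])
for r in (112,125,138,150,158):
    d=np.diff(g[r-1:r+2].mean(0)); a=300+np.argmin(d[300:320])+.5; b=330+np.argmax(d[330:350])+.5
    print(r,a,b,np.round(T.T@(at_z(w,(a,r),.08)-p),4)[:2],np.round(T.T@(at_z(w,(b,r),.08)-p),4)[:2])
d=np.diff(g[162:164].mean(0))[305:345];print([(305+i,int(v)) for i,v in enumerate(d) if abs(v)>6])
for u in (315.5,336.5): print(np.round(T.T@(at_z(w,(u,163),p[2]-.083)-p),4)[:2])
```

```text
112 308.5 341.5 [ 0.0825 -0.0075] [0.0825 0.0088]
125 308.5 341.5 [ 0.0765 -0.0076] [0.0765 0.0089]
138 308.5 341.5 [ 0.0703 -0.0076] [0.0703 0.009 ]
150 307.5 341.5 [ 0.0644 -0.0082] [0.0644 0.009 ]
158 307.5 340.5 [ 0.0605 -0.0083] [0.0605 0.0086]
[(306, -18), (307, -31), (308, -24), (309, 7), (310, 21), (311, 6), (313, -10), (314, -19), (315, -10), (335, 13), (336, 20), (338, -21), (339, -8), (340, 34), (341, 33), (342, 13)]
[ 0.0599 -0.0034]
[0.0599 0.0056]
```

```bash
python3 -m handwheel '[0,0,0.006,0,0,0,0.01, 0,0,0.008,0,0,0,0.01, 0,0,0.006,0,0,0,0.01, 0,0,0.004,0,0,0,0.01, 0,0,0.002,0,0,0,0.01, 0,0,0.001,0,0,0,0.01, 0,0,0.001,0,0,0,0.01, 0,0,0,0,0,0,0.01, 0,0,0,0,0,0,0.01]'
```

```text
time_s: 9.25
eef_pos: [0.5813, 0.1414, 0.1631]
eef_rot: [-0.0, 0.997, 0.072, 0.0]
contact_force: [0.2, -0.6, -2.2]
finger_gap: 0.0231
grip_force: 59.6
```

```bash
python3 -m handwheel '[0,0,0.0007,0,0,0,0.01, 0,0,0.0006,0,0,0,0.01, 0,0,0,0,0,0,0.01, 0,0,0,0,0,0,0.01]'
```

```text
time_s: 9.65
eef_pos: [0.5812, 0.1414, 0.1631]
eef_rot: [0.0, 0.997, 0.072, 0.001]
contact_force: [-3.9, 0.4, 8.4]
finger_gap: 0.0233
grip_force: 61.3
```

Flange seated. Now I'll release and rise clear.

```bash
python3 -m handwheel '[0,0,-0.0006,0,0,0,0.01, 0,0,0,0,0,0,0.045, 0,0,0,0,0,0,0.045, 0,0,0,0,0,0,0.045, 0,0,-0.008,0,0,0,0.045, 0,0,-0.02,0,0,0,0.045, 0,0,-0.035,0,0,0,0.045, 0,0,-0.035,0,0,0,0.045, 0,0,-0.035,0,0,0,0.045, 0,0,-0.02,0,0,0,0.045, -0.02,0,-0.005,0,0,0,0, -0.03,0,0,0,0,0,0, -0.03,0,0,0,0,0,0, -0.02,0,0,0,0,0,0, 0,0,0,0,0,0,0, 0,0,0,0,0,0,0]'
python3 look.py w6
```

```text
time_s: 11.25
eef_pos: [0.4826, 0.1271, 0.3209]
eef_rot: [0.0, 0.997, 0.072, 0.001]
contact_force: [-0.5, 0.8, -0.6]
finger_gap: 0.0005
grip_force: 0.0
```

View pics/w6.png

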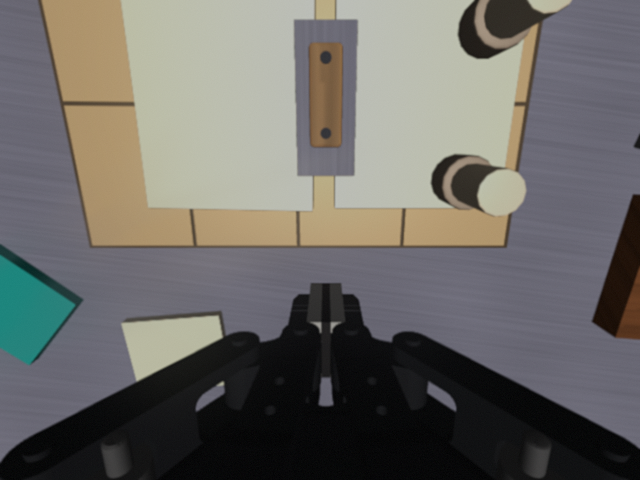

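The gauge stands in the gap at (325,95), flange flat and blade roughly parallel to the set edge. Next I'll take the closed fingers behind the loose batt.

```bash
python3 -m handwheel '[0.008,-0.015,0,0,0,0,0, 0.013,-0.026,0,0,0,0,0, 0.018,-0.033,0,0,0,0,0, 0.018,-0.033,0,0,0,0,0, 0.018,-0.033,0,0,0,0,0, 0.014,-0.026,0,0,0,0,0, 0.008,-0.0156,0.01,0,0,0,0, 0.004,-0.008,0.025,0,0,0,0, 0,0,0.035,0,0,0,0, 0,0,0.035,0,0,0,0, 0,0,0.035,0,0,0,0, 0,0,0.025,0,0,0,0, 0,0,0.012,0,0,0,0, 0,0,0.005,0,0,0,0, 0,0,0,0,0,0,0, 0,0,0,0,0,0,0]'
python3 look.py w7
```

```text
time_s: 12.9
eef_pos: [0.5557, 0.3293, 0.1395]
eef_rot: [-0.0, 0.997, 0.072, 0.001]
contact_force: [0.3, -0.4, 0.6]
finger_gap: -0.0
grip_force: 0.0
```

View pics/w7.png

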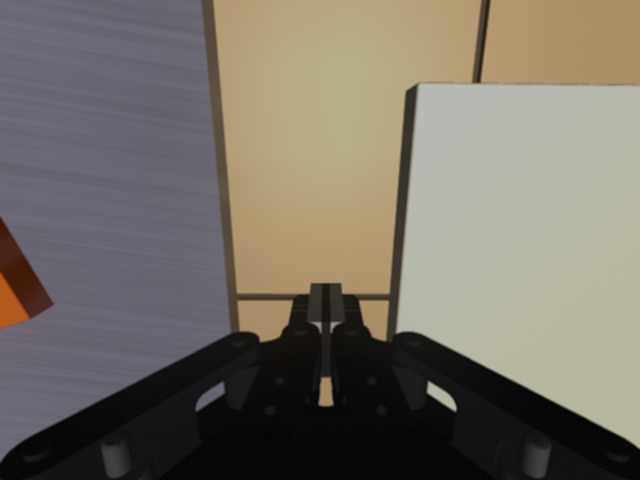

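The fingers are down on the free paving, about 20 mm from the batt's back edge (columns 390-415).

```bash
python3 -m handwheel '[0,0.005,0,0,0,0,0, 0,0.005,0,0,0,0,0, 0,0.004,0,0,0,0,0, 0,0.002,0,0,0,0,0, 0,0.002,0,0,0,0,0, 0,0.001,0,0,0,0,0]'; python3 -m handwheel '[0,0.001,0,0,0,0,0, 0,0.001,0,0,0,0,0, 0,0.001,0,0,0,0,0, 0,0.001,0,0,0,0,0]'
```

```text
time_s: 13.55
eef_pos: [0.5577, 0.3114, 0.1385]
eef_rot: [-0.001, 0.997, 0.072, 0.0]
contact_force: [-0.2, 8.0, 0.4]
finger_gap: -0.0
grip_force: 4.0
time_s: 13.95
eef_pos: [0.5581, 0.3077, 0.1385]
eef_rot: [-0.002, 0.997, 0.072, 0.0]
contact_force: [-0.4, 8.2, 0.6]
finger_gap: 0.0002
grip_force: 4.1
```

```bash
python3 -m handwheel '[0,0.001,0,0,0,0,0, 0,0.001,0,0,0,0,0]';python3 -m handwheel '[0,0.001,0,0,0,0,0, 0,0.0005,0,0,0,0,0]'; python3 -m handwheel '[0,0.0005,0,0,0,0,0, 0,0.0005,0,0,0,0,0]'
```

```text
time_s: 14.15
eef_pos: [0.5583, 0.3061, 0.1385]
eef_rot: [-0.002, 0.997, 0.072, 0.0]
contact_force: [-2.0, 12.5, 0.8]
finger_gap: -0.0004
grip_force: 6.6
time_s: 14.35
eef_pos: [0.5581, 0.3056, 0.1386]
eef_rot: [-0.003, 0.997, 0.072, 0.0]
contact_force: [-3.9, 17.0, 1.0]
finger_gap: -0.0001
grip_force: 8.7
time_s: 14.55
eef_pos: [0.5579, 0.3052, 0.1386]
eef_rot: [-0.004, 0.997, 0.072, -0.0]
contact_force: [-5.2, 19.9, 1.4]
finger_gap: -0.0001
grip_force: 10.4
```

```bash
python3 -m handwheel '[0,-0.001,0,0,0,0,0, 0,-0.004,0,0,0,0,0, 0,-0.007,0,0,0,0,0, 0,0,-0.02,0,0,0,0, 0,0,-0.04,0,0,0,0, 0,0,-0.045,0,0,0,0, 0,0,-0.045,0,0,0,0, 0,0,-0.04,0,0,0,0, -0.01,0.015,-0.025,0,0,0,0, -0.018,0.03,-0.01,0,0,0,0, -0.022,0.038,0,0,0,0,0, -0.022,0.038,0,0,0,0,0, -0.018,0.032,0,0,0,0,0, -0.012,0.018,0,0,0,0,0, 0,0.006,0,0,0,0,0, 0,0,0,0,0,0,0, 0,0,0,0,0,0,0]'
python3 look.py w8
cat > gap.py <<'E'
from h import *
import json,sys
n=sys.argv[1]; w=json.load(open(f"pics/{n}.json")); im=cv2.imread(f"pics/{n}.png").astype(float); g=im[:,:,0]
X0,th=np.array([.5829,.1322]),np.radians(8.2); u=np.array([np.cos(th),np.sin(th)]); v=np.array([-u[1],u[0]])
# sample in hearth frame at z=.08: rows s along gap, columns t across
t=np.arange(-.012,.03,.00025)
def prof(s,z=.08): 
    P=np.array([[*(X0+s*u+a*v),z] for a in t]); q=proj(w,P).astype(np.float32)
    return cv2.remap(g.astype(np.float32),q[:,0].reshape(1,-1),q[:,1].reshape(1,-1),cv2.INTER_LINEAR)[0]
for s in list(np.arange(-.086,-.062,.004))+list(np.arange(.066,.088,.004)):
    p=np.mean([prof(s+e) for e in(-.001,0,.001)],0); d=np.gradient(p)
    out=[]
    for k in range(2,len(t)-2):
        if abs(d[k])>4 and abs(d[k])==max(abs(d[k-4 if k>4 else 0:k+5])): out.append((round(t[k]*1e3,2),int(d[k])))
    print("s %.3f"%s,out)
E
python3 gap.py w8; python3 gap.py w6 | sed 's/^/old /'
```

```text
time_s: 16.25
eef_pos: [0.4822, 0.1247, 0.3631]
eef_rot: [-0.0, 0.997, 0.072, 0.0]
contact_force: [0.5, 0.3, -0.1]
finger_gap: -0.0
grip_force: 0.0
s -0.086 [(np.float64(-0.25), -9), (np.float64(0.0), -9), (np.float64(13.0), 8)]
s -0.082 [(np.float64(-0.25), -9), (np.float64(13.0), 8)]
s -0.078 [(np.float64(-0.25), -9), (np.float64(0.0), -9), (np.float64(13.25), 8)]
s -0.074 [(np.float64(-0.25), -9), (np.float64(0.0), -9), (np.float64(13.25), 8)]
s -0.070 [(np.float64(-0.25), -9), (np.float64(13.0), 8), (np.float64(13.25), 8)]
s -0.066 [(np.float64(0.0), -9), (np.float64(12.75), 8)]
s 0.066 [(np.float64(-0.5), -8), (np.float64(-0.25), -8), (np.float64(10.25), 9)]
s 0.070 [(np.float64(-0.5), -8), (np.float64(-0.25), -8), (np.float64(10.25), 9)]
s 0.074 [(np.float64(-0.5), -8), (np.float64(10.25), 10), (np.float64(10.5), 10)]
s 0.078 [(np.float64(-0.5), -8), (np.float64(-0.25), -8), (np.float64(10.25), 11)]
s 0.082 [(np.float64(-0.25), -9), (np.float64(10.25), 10)]
s 0.086 [(np.float64(10.25), 4)]
old s -0.086 [(np.float64(0.25), -10), (np.float64(20.0), 8)]
old s -0.082 [(np.float64(0.25), -11), (np.float64(20.0), 9)]
old s -0.078 [(np.float64(0.0), -11), (np.float64(19.75), 9), (np.float64(20.0), 9)]
old s -0.074 [(np.float64(0.0), -11), (np.float64(19.75), 9)]
old s -0.070 [(np.float64(0.0), -11), (np.float64(19.75), 10), (np.float64(20.0), 10)]
old s -0.066 [(np.float64(0.25), -11), (np.float64(19.75), 10)]
old s 0.066 [(np.float64(0.25), -12), (np.float64(2.0), 4), (np.float64(17.5), 10)]
old s 0.070 [(np.float64(0.25), -11), (np.float64(2.0), 4), (np.float64(17.5), 10)]
old s 0.074 []
old s 0.078 []
old s 0.082 []
old s 0.086 []
```

The gap is now 13.2 mm at the near end and 10.5 mm at the far end. The batt bears on the far end of the blade only, so I'll push gently near the open (near) end.

```bash
python3 -m handwheel '[0.003,-0.012,0,0,0,0,0, 0.006,-0.025,0,0,0,0,0, 0.008,-0.033,0,0,0,0,0, 0.009,-0.036,0,0,0,0,0, 0.008,-0.034,0,0,0,0,0, 0.007,-0.026,0,0,0,0,0, 0.0048,-0.0132,0.02,0,0,0,0, 0,-0.004,0.035,0,0,0,0, 0,0,0.045,0,0,0,0, 0,0,0.045,0,0,0,0, 0,0,0.04,0,0,0,0, 0,0,0.025,0,0,0,0, 0,0,0.01,0,0,0,0, 0,0,0.004,0,0,0,0, 0,0,0,0,0,0,0, 0,0,0,0,0,0,0]'
python3 -m handwheel '[0,0.005,0,0,0,0,0, 0,0.005,0,0,0,0,0, 0,0.002,0,0,0,0,0, 0,0.001,0,0,0,0,0, 0,0.001,0,0,0,0,0]'
```

```text
time_s: 17.9
eef_pos: [0.5013, 0.3124, 0.1406]
eef_rot: [-0.0, 0.997, 0.072, 0.001]
contact_force: [0.1, -0.0, -0.7]
finger_gap: -0.0005
grip_force: 0.0
time_s: 18.4
eef_pos: [0.5028, 0.2987, 0.1396]
eef_rot: [-0.001, 0.997, 0.071, 0.0]
contact_force: [-1.8, 8.3, 1.7]
finger_gap: 0.0002
grip_force: 4.2
```

```bash
python3 -m handwheel '[0,0.0005,0,0,0,0,0, 0,0.0005,0,0,0,0,0]'; python3 -m handwheel '[0,0.0005,0,0,0,0,0, 0,0.0005,0,0,0,0,0]';  python3 -m handwheel '[0,0.0005,0,0,0,0,0, 0,0,0,0,0,0,0]'
```

```text
time_s: 18.6
eef_pos: [0.5027, 0.2983, 0.1396]
eef_rot: [-0.001, 0.997, 0.072, 0.0]
contact_force: [-2.8, 9.1, 2.7]
finger_gap: -0.0002
grip_force: 4.7
time_s: 18.8
eef_pos: [0.5025, 0.2976, 0.1396]
eef_rot: [-0.002, 0.997, 0.072, -0.0]
contact_force: [-4.7, 11.3, 4.4]
finger_gap: -0.0002
grip_force: 5.8
time_s: 19.0
eef_pos: [0.5024, 0.2974, 0.1396]
eef_rot: [-0.002, 0.997, 0.072, -0.0]
contact_force: [-5.1, 11.0, 2.4]
finger_gap: 0.0002
grip_force: 6.0
```

```bash
python3 -m handwheel '[0,0.0005,0,0,0,0,0, 0,0.0005,0,0,0,0,0]'; python3 -m handwheel '[0,0.0005,0,0,0,0,0, 0,0,0,0,0,0,0]';  python3 -m handwheel '[0,0.0005,0,0,0,0,0, 0,0,0,0,0,0,0]'
```

```text
time_s: 19.2
eef_pos: [0.5022, 0.2968, 0.1396]
eef_rot: [-0.002, 0.997, 0.072, -0.001]
contact_force: [-7.0, 15.0, 3.6]
finger_gap: -0.0002
grip_force: 8.1
time_s: 19.4
eef_pos: [0.5022, 0.2966, 0.1397]
eef_rot: [-0.003, 0.997, 0.072, -0.0]
contact_force: [-6.8, 17.3, 3.7]
finger_gap: 0.0
grip_force: 8.6
time_s: 19.6
eef_pos: [0.5022, 0.2965, 0.1397]
eef_rot: [-0.003, 0.997, 0.072, -0.0]
contact_force: [-6.6, 18.5, 2.3]
finger_gap: -0.0001
grip_force: 9.7
```

```bash
python3 -m handwheel '[0,-0.001,0,0,0,0,0, 0,-0.004,0,0,0,0,0, 0,-0.007,0,0,0,0,0, 0,-0.001,-0.02,0,0,0,0, 0,0,-0.04,0,0,0,0, 0,0,-0.045,0,0,0,0, 0,0,-0.045,0,0,0,0, 0,0,-0.04,0,0,0,0, -0.004,0.015,-0.025,0,0,0,0, -0.008,0.03,-0.01,0,0,0,0, -0.01,0.038,0,0,0,0,0, -0.01,0.038,0,0,0,0,0, -0.008,0.033,0,0,0,0,0, -0.005,0.02,0,0,0,0,0, 0,0.006,0,0,0,0,0, 0,0,0,0,0,0,0, 0,0,0,0,0,0,0]'
python3 look.py w9; python3 gap.py w9|sed 's/np.float64//g'
```

```text
time_s: 21.3
eef_pos: [0.4829, 0.1226, 0.3642]
eef_rot: [-0.0, 0.997, 0.072, -0.0]
contact_force: [0.5, 0.4, 0.5]
finger_gap: -0.0001
grip_force: 0.0
s -0.086 [((-0.25), -7), ((10.75), 10)]
s -0.082 [((-0.5), -8), ((10.75), 10)]
s -0.078 [((0.0), -8), ((11.0), 10)]
s -0.074 [((-0.5), -8), ((-0.25), -8), ((0.0), -8), ((11.0), 10)]
s -0.070 [((0.0), -8), ((11.0), 10)]
s -0.066 [((0.0), -8), ((10.75), 10)]
s 0.066 [((0.0), -10), ((0.25), -10), ((11.0), 10)]
s 0.070 [((0.0), -10), ((0.25), -10), ((10.75), 11), ((11.0), 11)]
s 0.074 [((0.0), -10), ((0.25), -10), ((10.75), 10), ((11.0), 10)]
s 0.078 [((0.0), -10), ((0.25), -10), ((10.75), 11), ((11.0), 11)]
s 0.082 [((0.25), -10), ((10.75), 10), ((11.0), 10)]
s 0.086 [((0.25), -6), ((10.75), 6)]
```

The gap now reads 11.0 mm near and 10.7 mm far, so it's nearly square. One last push at the middle should seat it tight.

```bash
python3 -m handwheel '[0.007,-0.012,0,0,0,0,0, 0.014,-0.025,0,0,0,0,0, 0.018,-0.033,0,0,0,0,0, 0.019,-0.035,0,0,0,0,0, 0.018,-0.034,0,0,0,0,0, 0.014,-0.026,0,0,0,0,0, 0.0103,-0.0133,0.02,0,0,0,0, 0,-0.004,0.035,0,0,0,0, 0,0,0.045,0,0,0,0, 0,0,0.045,0,0,0,0, 0,0,0.04,0,0,0,0, 0,0,0.025,0,0,0,0, 0,0,0.011,0,0,0,0, 0,0,0.004,0,0,0,0, 0,0,0,0,0,0,0, 0,0,0,0,0,0,0]'
python3 -m handwheel '[0,0.005,0,0,0,0,0, 0,0.004,0,0,0,0,0, 0,0.002,0,0,0,0,0, 0,0.001,0,0,0,0,0, 0,0.0005,0,0,0,0,0]'
```

```text
time_s: 22.95
eef_pos: [0.5565, 0.3172, 0.1407]
eef_rot: [-0.0, 0.997, 0.072, 0.001]
contact_force: [-0.2, 0.2, 0.1]
finger_gap: -0.0002
grip_force: 0.0
time_s: 23.45
eef_pos: [0.5578, 0.3051, 0.1398]
eef_rot: [-0.001, 0.997, 0.072, 0.001]
contact_force: [-1.5, 7.7, 1.6]
finger_gap: 0.0001
grip_force: 3.9
```

```bash
python3 -m handwheel '[0,0.0007,0,0,0,0,0, 0,0.0005,0,0,0,0,0]'; python3 -m handwheel '[0,0.0005,0,0,0,0,0, 0,0,0,0,0,0,0]'
```

```text
time_s: 23.65
eef_pos: [0.5578, 0.3049, 0.1399]
eef_rot: [-0.002, 0.997, 0.072, 0.001]
contact_force: [-1.1, 12.5, 0.7]
finger_gap: -0.0
grip_force: 6.4
time_s: 23.85
eef_pos: [0.5578, 0.3048, 0.1399]
eef_rot: [-0.002, 0.997, 0.072, 0.001]
contact_force: [-0.4, 13.6, 1.2]
finger_gap: -0.0002
grip_force: 6.7
```

```bash
python3 -m handwheel '[0,0.0005,0,0,0,0,0, 0,0.0005,0,0,0,0,0]'; python3 -m handwheel '[0,0.0003,0,0,0,0,0, 0,0,0,0,0,0,0]'
```

```text
time_s: 24.05
eef_pos: [0.5578, 0.3045, 0.1399]
eef_rot: [-0.003, 0.997, 0.072, 0.001]
contact_force: [-0.9, 19.0, -0.2]
finger_gap: -0.0
grip_force: 9.4
time_s: 24.25
eef_pos: [0.5578, 0.3045, 0.1399]
eef_rot: [-0.003, 0.997, 0.072, 0.001]
contact_force: [-1.2, 17.9, 0.7]
finger_gap: -0.0002
grip_force: 9.3
```

```bash
python3 -m handwheel '[0,-0.001,0,0,0,0,0, 0,-0.004,0,0,0,0,0, 0,-0.007,0,0,0,0,0, 0,0,-0.02,0,0,0,0, 0,0,-0.04,0,0,0,0, 0,0,-0.045,0,0,0,0, 0,0,-0.045,0,0,0,0, 0,0,-0.04,0,0,0,0, -0.01,0.015,-0.025,0,0,0,0, -0.018,0.03,-0.01,0,0,0,0, -0.022,0.038,0,0,0,0,0, -0.022,0.038,0,0,0,0,0, -0.018,0.032,0,0,0,0,0, -0.012,0.018,0,0,0,0,0, 0,0.006,0,0,0,0,0, 0,0,0,0,0,0,0, 0,0,0,0,0,0,0]'
python3 look.py w10
cat > fit.py <<'E'
import sys
exec(open('gap.py').read().split("for s in list")[0])
def edges(s):
    p=np.mean([prof(s+e) for e in(-.001,0,.001)],0); d=np.gradient(p); r=[]
    for c,sg in((0,-1),(hi,1)):
        m=abs(t-c)<.0022; q=np.clip(sg*d[m]-2,0,None); r.append((t[m]*q).sum()/max(q.sum(),1e-9)*1e3)
    return r
hi=float(sys.argv[2])
for a,b in((-.087,-.063),(.063,.087)):
    E=np.array([edges(s) for s in np.arange(a,b,.001)]); print(n,"s",a,b,np.round(np.median(E,0),2),"width",np.round(np.median(E[:,1]-E[:,0]),2))
# gauge: flange corners
A=at_z(w,(0,0),.084)
E
for i in w9 w10; do python3 fit.py $i .0108; done
```

```text
time_s: 25.95
eef_pos: [0.4813, 0.1241, 0.3641]
eef_rot: [-0.0, 0.997, 0.072, -0.0]
contact_force: [-0.5, -0.2, -0.2]
finger_gap: 0.0
grip_force: 0.0
w9 s -0.087 -0.063 [-0.31 11.24] width 11.55
w9 s 0.063 0.087 [-0.17 11.14] width 11.3
w10 s -0.087 -0.063 [ 0.02 11.06] width 11.04
w10 s 0.063 0.087 [-0.2  11.02] width 11.23
```

```bash
python3 -m handwheel '[0.008,0,0.01,0,0,0,0, 0,0,0.03,0,0,0,0, 0,0,0.04,0,0,0,0, 0,0,0.03,0,0,0,0, 0,0,0.015,0,0,0,0, 0,0,0.005,0,0,0,0, 0,0,0,0,0,0,0, 0,0,0,0,0,0,0]'; python3 look.py w11
python3 -m handwheel '[0.015,0,0,0,0,0,0, 0.025,0,0,0,0,0,0, 0.03,0,0,0,0,0,0, 0.03,0,0,0,0,0,0, 0.015,0,0,0,0,0,0, 0,0,0,0,0,0,0, 0,0,0,0,0,0,0]'; python3 look.py w12
cat > p.py <<'E'
import sys
exec(open('gap.py').read().split("for s in list")[0])
for s in (float(a) for a in sys.argv[2:]):
    q=proj(w,[[*(X0+s*u),.08],[*(X0+s*u+.01*v),.08]]); print(n,s,np.round(q,1).tolist())
    r=int(round(q[0,1])); c0=int(q[1,0])-12
    print("   from col",c0, im[r-1:r+2,c0:c0+50].mean(0).mean(1).astype(int).tolist())
E
python3 p.py w11 -.08 -.066; python3 p.py w12 .068 .08
```

```text
time_s: 26.8
eef_pos: [0.4893, 0.1249, 0.2348]
eef_rot: [0.0, 0.997, 0.072, 0.001]
contact_force: [-0.4, -0.9, 0.3]
finger_gap: 0.0003
grip_force: 0.0
time_s: 27.55
eef_pos: [0.6022, 0.1411, 0.2345]
eef_rot: [-0.0, 0.997, 0.072, 0.0]
contact_force: [-0.0, -0.7, 0.3]
finger_gap: 0.0004
grip_force: 0.0
w11 -0.08 [[333.3, 227.0], [318.3, 227.0]]
   from col 306 [176, 176, 175, 176, 176, 175, 176, 176, 177, 175, 158, 127, 128, 146, 152, 152, 152, 152, 152, 152, 152, 152, 151, 153, 152, 134, 112, 142, 172, 178, 177, 177, 176, 177, 177, 176, 177, 176, 177, 177, 176, 177, 176, 176, 177, 176, 176, 177, 177, 177]
w11 -0.066 [[333.4, 206.3], [318.2, 206.3]]
   from col 306 [176, 176, 176, 176, 176, 176, 176, 176, 178, 173, 152, 117, 125, 148, 156, 154, 154, 154, 155, 154, 155, 154, 154, 155, 154, 138, 118, 145, 173, 177, 177, 177, 176, 177, 177, 177, 177, 177, 177, 177, 177, 176, 176, 177, 176, 176, 177, 176, 177, 177]
w12 0.068 [[333.5, 175.4], [317.9, 175.4]]
   from col 305 [163, 163, 163, 163, 163, 163, 163, 163, 163, 165, 159, 133, 106, 126, 142, 144, 142, 142, 143, 143, 142, 143, 143, 143, 143, 142, 128, 104, 129, 158, 165, 164, 164, 163, 163, 164, 164, 163, 164, 163, 163, 164, 164, 163, 164, 164, 163, 163, 163, 164]
w12 0.08 [[333.6, 156.1], [317.7, 156.1]]
   from col 305 [164, 163, 164, 163, 164, 163, 164, 164, 165, 165, 158, 133, 111, 129, 145, 145, 144, 144, 144, 144, 144, 145, 145, 146, 145, 144, 133, 113, 131, 158, 165, 165, 164, 164, 164, 163, 163, 164, 164, 164, 164, 164, 165, 164, 164, 164, 164, 164, 164, 164]
```

```bash
python3 - w10 <<'E'
exec(open('gap.py').read().split("for s in list")[0])
t=np.arange(-.030,.042,.0003)
for s in (-.05,-.03,.03,.05):
    p=np.mean([prof(s+e,.084) for e in(-.002,0,.002)],0); d=np.gradient(p); a=np.argmin(d[t<-.01] if d[t<-.01].min()<-abs(d[t<-.01]).max()/2 else -d[t<-.01])
    L=t<-.01; H=t>.02
    print(s, "edges mm", round(t[L][np.argmax(abs(d[L]))]*1e3,1), round(t[H][np.argmax(abs(d[H]))]*1e3,1))
tt=np.arange(-.085,.085,.0003)
for c in (-.012,.024):
    q=proj(w,np.array([[*(X0+a*u+c*v),.084] for a in tt])).astype(np.float32)
    p=cv2.GaussianBlur(cv2.remap(g.astype(np.float32),q[:,0].reshape(1,-1),q[:,1].reshape(1,-1),1),(5,1),0)[0]; d=np.gradient(p)
    print(c,"ends mm",[round(tt[m][np.argmax(abs(d[m]))]*1e3,1) for m in (tt<-.045,tt>.045)])
E
```

```text
-0.05 edges mm -19.2 30.9
-0.03 edges mm -19.8 30.6
0.03 edges mm -19.2 30.3
0.05 edges mm -19.8 30.6
-0.012 ends mm [np.float64(-60.1), np.float64(83.9)]
0.024 ends mm [np.float64(-60.4), np.float64(83.9)]
```

The flange measures 50.1 mm wide, so it is at seated height. It lies parallel to the edges and centred in the gap, and the batt stopped hard at 18 N against about 8 N when sliding. The gauge is seated and tight, so I'll hand in.

```bash
python3 -m handwheel '[0,0,-0.02,0,0,0,0, 0,0,-0.03,0,0,0,0, 0,0,-0.02,0,0,0,0, 0,0,0,0,0,0,0]'; python3 -c "
from station import job; print(job.hand_in())"
```

```text
time_s: 28.0
eef_pos: [0.6023, 0.1411, 0.3078]
eef_rot: [0.0, 0.997, 0.072, 0.003]
contact_force: [-0.1, -1.4, -0.6]
finger_gap: 0.0002
grip_force: 0.0
the job is handed in; nothing more can be done
None
```

I handed the job in at 28 s: the thick gauge stands flange-down about midway along the gap, and the loose batt is pushed up tight and square on its blade (gap widths at the two ends agree to about 0.2 mm; the blade itself is hidden under the flange); nothing else was touched.

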